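# Run the shuttle plate of a label press home under its head

### The arm

A 6-joint arm with a two-finger parallel gripper is mounted at the origin on the work surface. World frame = base frame: x ahead of the robot, y to its left, z up, the work surface at z = 0. Lengths are in m, angles in degrees, forces in N, time in s.
With the tool pointing down it reaches from about 0.35 to 0.975 m from the base axis. Payload 7.1 kg.
Tool frame: the origin (TCP) lies at the very end of the fingers, on their centre line; the grasp point (between the pads) lies 19 mm behind it; z points along the fingers, y is the line along which they close (so a half turn about z gives the same grasp; the last joint's range is limited). The gripper opens to 88 mm and grips with 3 to 60 N. Pads are 20 mm wide; open, the fingers measure 115 mm over their backs; the gripper's body (75 mm by 178 mm) begins 61 mm behind the grasp point.
Start: joints at [-73.281, 24.242, 93.386, -0, 62.372, -1.089], TCP at [0.191, -0.595, 0.223] pointing down, gripper open.
Joint ranges: [-172.04, 172.04], [-51.8, 120.97], [4.93, 147.93], [-75.15, 255.16], [6.16, 154.13], [-145.62, 145.62]. Speed limits (degrees/s): [136.94, 136.94, 172.46, 180, 180, 180].

### API

Orientations are given as a 3x3 rotation matrix whose columns are the frame's x, y, z axes.
In Python, from workcell import ctrl gives the robot as it stands.
- The arm moves only by the tool servo_tool, never from a script. Its argument "deltas" is a list of rows, each a list of 2 entries, a list of its own where there are three numbers: the shift along the world's x, y, z in m, then the turn about the world's z in degrees. A call has 1 to 20 rows; each row is the pose to reach, as a shift and turn from the pose commanded when the call began; what a row does not reach only later rows make up. A row lasts 1/10 s, in which the tool goes at most 50 mm and 8.59 degrees, less where a joint would pass 70% of its speed; a pose out of reach is approached as far as the arm can. A call with a gripper value outside its range is refused whole. "hand" is the opening, from -1 (shut) to 1 (fully open), so that 0 is half open, set as the call begins (left out, the last holds). The fingers move at their own pace and stop on an object; the grip force is fixed at half the most. Time passes only in rows, so rows that repeat a pose let the fingers close. It gives the time, the measured TCP pose, the force, the opening and the grip force at its end, in the units of the state.
- ctrl.get_state(): the state, without advancing time (a new reading comes with each control period).
- ctrl.grab_frame(name): name is "scene" or "side" or "wrist"; returns the picture (420x560x3 uint8, red, green, blue); there is no depth.
- ctrl.camera_model(name): a dict with "camera_matrix" (3x3 intrinsics, pixels), "T" (4x4, takes a point from camera to world coordinates). Camera axes: x right, y down, z forward; pixel columns grow to the right and rows downward; lengths in m; the calibration is good to about 2 mm. A picture is of the moment at which its call begins: read the wrist's pose just before it. camera_model takes no time and is no camera call; for the wrist camera it gives the pose at the moment of the call.
- ctrl.job_done(): hands the job in; it is judged then, once.
The state is a dict: "time_s": time; "joints": joint angles; "qd": joint speeds; "tau": joint torques, N m; "eef_pos": TCP position; "tcp_rot": TCP orientation; "wrist_force": force on the tool from outside, world axes, zero at the start; "wrist_torque": the same for the moment, N m; "gripper_width": opening from 0.0 (shut) to 1.0 (fully open); "gripper_force": force on a finger pad.
Only numpy, scipy, OpenCV 4.12 (cv2) and the standard library are available. Lean on these libraries where they do the work, as an engineer would, in place of code of your own. Each camera call takes 0.05 s, during which the arm holds its last target. There are 200 camera calls.

### The job

The sliding plate of the small press is locked in its pulled-out position. With the fingertips press the yellow locking button down and, keeping it down, push the plate along its rails under the press head until it meets the end stop; then let the button spring up so that the plate is locked there, and move clear. Nothing needs gripping: leave the things standing around the press where they are.

Things in the scene. Friction and masses are not known exactly. Their poses are not given: they have to be found in the camera images.
- press: Fixed white press; origin on the table, z up. Its plate slides along its own +y, toward the head. Base: x -100 to 100, y -270 to 230, 30 mm high. Head: 140 x 140 mm at y 120, 95 to 147 mm above the table. In line with it (y 120 +-30) an arm up to 180 mm leads to a 60 mm column at x 155, 210 mm high, and a black-knobbed lever reaches x -80, 211 mm high.
- shuttle (a joint): Travel of the sliding plate along the press's +y, in m: 0 pulled right out, 0.160 at the end stop under the head. Starts at 0 to 0.032. Locked (up to 7 mm of play) while the button is up; with it down the plate slides against about 2 N. Let go short of the stop, it locks at the next of the teeth, 12 mm apart; the last notch holds it at 0.156 to 0.160.
- release (a joint): How far the yellow locking button is pressed down, in m: 0 up (locked), 0.009 fully down. A spring raises it (about 3 N at the start of the travel, 7 N fully down); the lock is free from 0.005 on.
- button_top (a point): Middle of the top of the yellow locking button, on the handle end of the sliding plate; moves with both. 78 mm above the table when up, 69 mm when down. Its face is 40 mm along the press's x, 44 mm along y. Upright blue cheeks, part of the sliding plate, stand on its two y sides, inner faces 28 mm from the button's middle; the x sides are open.
- cheek (a point): Middle of the inner face (toward the button) of the blue cheek on the head side of the button, 90 mm above the table; moves with the plate. Pushing here along the press's +y drives the plate home. Each cheek is 12 mm thick along y, 56 mm wide along x, its top 100 mm above the table.
- button_home (a point): Fixed point of the press: where the middle of the button's top face stands when the plate is at its end stop and the button is up.
- plate_center (a point): Middle of the top of the plate (140 x 140 mm, red pad with a white tile on it, all fixed together), 180 mm toward the head from the button and 83 mm above the table; moves with it.
- jar: Small amber glass jar with an orange lid, 48 mm across, 60 mm tall, standing beside the press on the robot's side. To be left alone. Origin: centre of its underside.
- tape: Roll of yellow tape lying flat, 84 mm across, 24 mm tall, beyond the press. To be left alone. Origin: centre of its underside.
- blank: Loose white ceramic blank, 90 x 90 x 8 mm, lying flat on the table on the robot's side of the press. To be left alone. Origin: centre of its underside.
- mug: White mug, 82 mm across, 95 mm tall, on the table well to the side of the press. To be left alone. Origin: centre of its underside.
- mug_blue: Blue mug, 82 mm across, 95 mm tall, on the table well to the side of the press. To be left alone. Origin: centre of its underside.
- spray: White bottle with a red cap, 60 mm across, 150 mm tall, on the table to the right. To be left alone. Origin: centre of its underside.
- driver: Screwdriver with a red handle lying on the table to the right. To be left alone. Origin: on its long axis at the underside.

How it is judged:
By the outcome, as a careful person would: the job done as asked, in the order asked, and still so for the second after the job is handed in, with the robot touching nothing.
It also fails if it takes over 38 s, if anything falls off the work surface, if the arm or the gripper's body presses on something with over 40 N, if the wrist force passes 120 N, or if a joint passes its speed limit or range.

## Working session

There is one attempt and no reset: what is moved stays moved. The work goes in short steps, Python scripts to look and compute and a tool call to move; the robot and the scene stay as the last step left them, time stands still between calls to the robot, and variables do not carry over. Pictures are saved under pics/ and viewed, at most 10 in all, crops included, and the job is handed in when it is done.

Besides the shell and the picture viewer there is one more tool, called as a command line: name --argument value ..., lists and objects as JSON in quotes. servo_tool: Moves the arm, as the interface text tells. Its arguments: {"type":"object","properties":{"deltas":{"type":"array","items":{"type":"array"}},"hand":{"type":"number"}},"required":["deltas"]}

```bash
mkdir -p pics; python3 - <<'E'
from workcell import ctrl
import cv2,numpy as np
for n in ("scene","side"):
    im=ctrl.grab_frame(n); cv2.imwrite(f"pics/{n}0.png",im[:,:,::-1])
    m=ctrl.camera_model(n); print(n,np.round(m["camera_matrix"],1).tolist(),np.round(m["T"],3).tolist())
s=ctrl.get_state();print(s["time_s"],s["eef_pos"],np.round(s["tcp_rot"],3).tolist(),s["gripper_width"])
E
```

```text
scene [[503.7, 0.0, 282.5], [0.0, 503.7, 203.5], [0.0, 0.0, 1.0]] [[-0.791, 0.429, -0.437, 1.179], [0.612, 0.563, -0.555, 0.732], [0.008, -0.707, -0.708, 1.054], [0.0, 0.0, 0.0, 1.0]]
side [[545.4, 0.0, 283.6], [0.0, 545.4, 213.2], [0.0, 0.0, 1.0]] [[-0.985, -0.105, 0.133, 0.334], [-0.17, 0.606, -0.777, 1.4], [0.001, -0.789, -0.615, 1.209], [0.0, 0.0, 0.0, 1.0]]
0.1 [ 0.19102474 -0.5945837   0.22200404] [[0.952, 0.306, -0.0], [0.306, -0.952, 0.001], [0.0, -0.001, -1.0]] 1.0047085695798776
```

View pics/scene0.png

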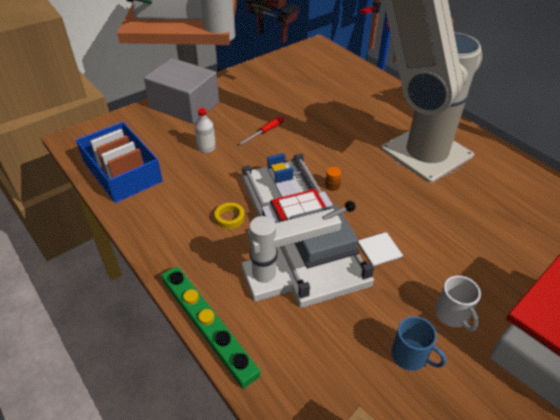

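View pics/side0.png

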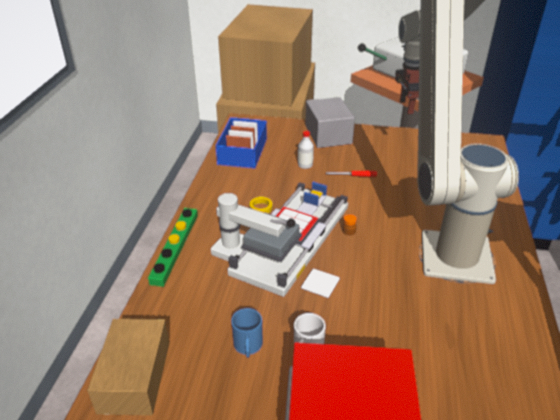

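The scene view shows the press from its handle end (blue cheeks and yellow button near (281,170)) to the head at (325,240). In the side view the cheeks are near (315,193). I'll crop both for detail.

```bash
python3 - <<'E'
import cv2,numpy as np
a=cv2.imread("pics/scene0.png")[140:310,230:390]; b=cv2.imread("pics/side0.png")[170:300,205:365]
A=cv2.resize(a[:100,:100],None,fx=4,fy=4,interpolation=2);B=cv2.resize(b[:100,60:160],None,fx=4,fy=4,interpolation=2)
cv2.imwrite("pics/crop.png",np.hstack([A,B]))
E
```

```text
(no output)
```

View pics/crop.png

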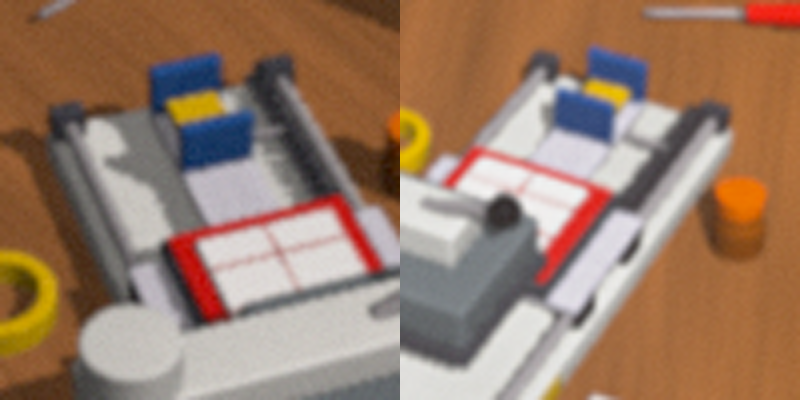

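The crop shows the yellow button between the two blue cheeks, with the red-edged plate heading under the head. I'll cast rays for the corners.

```bash
cat > h.py <<'E'
from workcell import ctrl
import cv2,numpy as np
def ray(n,uv,z,m=None):
    m=m or ctrl.camera_model(n);T=np.array(m["T"]);K=np.array(m["camera_matrix"])
    d=T[:3,:3]@np.linalg.solve(K,[uv[0],uv[1],1]);return T[:3,3]+d*(z-T[2,3])/d[2]
E
python3 - <<'E'
from h import *
sc=lambda u,v:(230+u/4,140+v/4); sd=lambda u,v:(265+(u-400)/4,170+v/4)
P=lambda t,n,uv,z:print(t,n,np.round(ray(n,uv,z)[:2],4))
for t,p,q,z in [("pad c1",(167,242),(610,190),.083),("pad c2",(340,197),(475,148),.083)]:
    P(t,"scene",sc(*p),z);P(t,"side",sc(*q) if 0 else sd(*q),z)
for t,p in [("hc top a",(180,142)),("hc top b",(252,112)),("far a",(150,67)),("far b",(222,55))]:P(t,"scene",sc(*p),.1)
for t,p in [("hc a",(555,90)),("hc b",(615,102)),("far a",(590,47)),("far b",(648,63))]:P(t,"side",sd(*p),.1)
for n,lo in (("scene",sc(150,80)+sc(240,140)),("side",sd(570,70)+sd(640,110))):
    im=cv2.imread(f"pics/{n}0.png");h=cv2.cvtColor(im,cv2.COLOR_BGR2HSV)
    x0,y0,x1,y1=map(int,lo);k=cv2.inRange(h[y0:y1,x0:x1],(18,120,80),(35,255,255))
    y,x=np.nonzero(k);uv=(x.mean()+x0,y.mean()+y0);print(n,uv,len(x),x.min()+x0,x.max()+x0,y.min()+y0,y.max()+y0);P("yellow",n,uv,.078)
    k=cv2.inRange(h[175:] if n=="side" else h,(5,180,150),(12,255,255))
E
```

```text
pad c1 scene [ 0.5958 -0.0564]
pad c1 side [ 0.4638 -0.0198]
pad c2 scene [ 0.4724 -0.0189]
pad c2 side [ 0.5841 -0.0574]
hc top a scene [ 0.5383 -0.1176]
hc top b scene [ 0.4775 -0.112 ]
far a scene [ 0.506  -0.1968]
far b scene [ 0.4552 -0.1757]
hc a side [ 0.526  -0.1292]
hc b side [ 0.4725 -0.1206]
far a side [ 0.5044 -0.1996]
far b side [ 0.4507 -0.1837]
scene (np.float64(278.2125), np.float64(166.4375)) 80 272 285 163 170
yellow scene [ 0.4918 -0.1633]
side (np.float64(316.2093023255814), np.float64(192.37209302325581)) 43 311 321 190 196
yellow side [ 0.4863 -0.1679]
```

servo_tool --deltas '[[[0.015,0.02,0.005],4],[[0.04,0.058,0.02],9],[[0.065,0.095,0.02],14],[[0.09,0.132,0.02],19],[[0.115,0.169,0.02],24],[[0.14,0.206,0.02],29],[[0.165,0.243,0.02],34],[[0.19,0.28,0.02],39],[[0.215,0.317,0.02],44],[[0.24,0.354,0.02],49],[[0.265,0.391,0.02],53],[[0.285,0.418,0.02],55],[[0.295,0.432,0.02],55],[[0.3,0.44,0.02],55],[[0.3,0.44,0.02],55],[[0.3,0.44,0.02],55]]' --hand -1

```text
time_s: 1.7
eef_pos: [0.4906, -0.1555, 0.2425]
tcp_rot: [[0.296, 0.955, -0.001], [0.955, -0.296, -0.0], [-0.0, -0.001, -1.0]]
wrist_force: [-0.1, 0.8, 0.7]
gripper_width: 0.005
gripper_force: 0.0
```

```bash
python3 - <<'E'
from h import *
s=ctrl.get_state();m=ctrl.camera_model("wrist");im=ctrl.grab_frame("wrist");cv2.imwrite("pics/w1.png",im[:,:,::-1])
print(s["time_s"],s["eef_pos"],np.round(s["tcp_rot"],3).tolist(),s["gripper_width"],s["wrist_force"])
import pickle;pickle.dump(m,open("w1.pkl","wb"));print(np.round(m["T"],3).tolist())
E
```

```text
1.7 [ 0.49064143 -0.15545223  0.24247143] [[0.296, 0.955, -0.001], [0.955, -0.296, -0.0], [-0.0, -0.001, -1.0]] 0.0048454396603433625 [-0.14275085  0.78598985  0.66928221]
[[0.955, -0.281, -0.091, 0.515], [-0.296, -0.91, -0.289, -0.075], [-0.002, 0.303, -0.953, 0.406], [0.0, 0.0, 0.0, 1.0]]
```

View pics/w1.png

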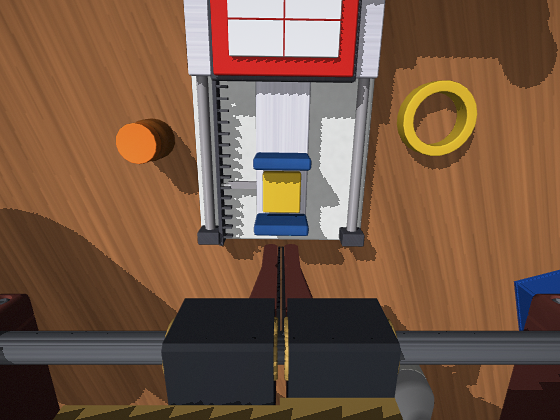

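The wrist view shows the button at about columns 262–300, rows 172–213. The cheeks sit just above and below it, and the rails run nearly vertical, so the yaw is right to within a degree or so.

```bash
python3 - <<'E'
from h import *
import pickle
m=pickle.load(open("w1.pkl","rb"));im=cv2.imread("pics/w1.png");h=cv2.cvtColor(im,cv2.COLOR_BGR2HSV)
def blob(lo,hi,x0,y0,x1,y1):
    k=cv2.inRange(h[y0:y1,x0:x1],lo,hi);n,l,st,c=cv2.connectedComponentsWithStats(k)
    return [(st[i],k,l==i) for i in range(1,n) if st[i,4]>150]
for nm,lo,hi,z,w in (("yel",(18,120,60),(35,255,255),.078,(240,140,330,240)),("blue",(100,120,30),(125,255,255),.1,(240,140,330,245)),("red",(0,150,60),(5,255,255),.083,(200,0,370,90))):
    for st,k,ms in blob(lo,hi,*w):
        c,_=cv2.findContours(ms.astype(np.uint8),0,2)
        r=cv2.minAreaRect(c[0]);b=cv2.boxPoints(r)+np.array(w[:2])
        p=np.array([ray(0,q,z,m)[:2] for q in b]);e=np.diff(np.vstack([p,p[:1]]),axis=0)
        print(nm,st[:4],np.round(b,1).tolist(),"ctr",np.round(p.mean(0),4),"sides",np.round(np.hypot(*e.T),4),"ang",np.round(np.degrees(np.arctan2(e[:,1],e[:,0])),1))
# rail centre lines, left rail & right rail by hand (ends)
E
```

```text
yel [23 31 38 42] [[263.0, 171.0], [300.0, 171.0], [300.0, 212.0], [263.0, 212.0]] ctr [ 0.4891 -0.1585] sides [0.0381 0.0445 0.0397 0.0445] ang [ -17.2 -106.2  162.8   71.8]
blue [13 13 58 18] [[253.0, 153.0], [310.0, 153.0], [310.0, 170.0], [253.0, 170.0]] ctr [ 0.4996 -0.1244] sides [0.0539 0.0163 0.0547 0.0163] ang [ -17.2 -105.6  162.8   71.3]
blue [14 73 55 23] [[253.8, 234.6], [254.4, 212.6], [308.4, 214.2], [307.8, 236.1]] ctr [ 0.4803 -0.1854] sides [0.0237 0.0541 0.0238 0.0553] ang [  69.8  -18.9 -107.3  161.1]
red [ 10   0 149  77] [[210.0, 0.0], [358.0, 0.0], [358.0, 76.0], [210.0, 76.0]] ctr [ 0.5336 -0.022 ] sides [0.1291 0.0618 0.1377 0.0618] ang [ -17.2 -103.1  162.8   69. ]
```

servo_tool --deltas '[[[0.001,0.004,-0.02],0],[[0.0015,0.006,-0.05],0],[[0.0015,0.006,-0.08],0],[[0.0015,0.006,-0.11],0],[[0.0015,0.006,-0.135],0],[[0.0015,0.006,-0.15],0],[[0.0015,0.006,-0.156],0],[[0.0015,0.006,-0.16],0],[[0.0015,0.006,-0.162],0],[[0.0015,0.006,-0.162],0],[[0.0015,0.006,-0.162],0]]'

```text
time_s: 2.85
eef_pos: [0.4931, -0.1493, 0.0814]
tcp_rot: [[0.296, 0.955, 0.001], [0.955, -0.296, -0.0], [-0.0, 0.001, -1.0]]
wrist_force: [0.7, 0.3, -0.7]
gripper_width: 0.006
gripper_force: 0.0
```

```bash
python3 - <<'E'
from h import *
im=ctrl.grab_frame("wrist");cv2.imwrite("pics/w2.png",im[:,:,::-1])
E
```

```text
(no output)
```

View pics/w2.png

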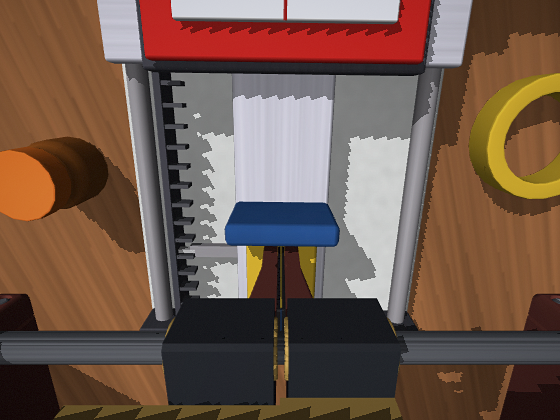

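The fingers are centred between the cheeks, just above the button, which shows yellow on both sides at about (255,270) and (308,270). Now I'll press straight down.

servo_tool --deltas '[[[0,0,-0.003],0],[[0,0,-0.006],0],[[0,0,-0.009],0],[[0,0,-0.011],0],[[0,0,-0.011],0],[[0,0,-0.011],0]]'

```text
time_s: 3.5
eef_pos: [0.4933, -0.1492, 0.0699]
tcp_rot: [[0.296, 0.955, 0.001], [0.955, -0.296, -0.0], [0.0, 0.001, -1.0]]
wrist_force: [0.2, 0.1, 7.3]
gripper_width: 0.004
gripper_force: 3.2
```

servo_tool --deltas '[[[0.0012,0.0038,0],0],[[0.0024,0.0076,0],0],[[0.0036,0.0115,0],0],[[0.006,0.019,0],0],[[0.009,0.0286,0],0],[[0.012,0.038,0],0],[[0.015,0.0477,0],0],[[0.018,0.0572,0],0],[[0.021,0.0668,0],0],[[0.024,0.0763,0],0],[[0.027,0.0859,0],0],[[0.03,0.0954,0],0],[[0.033,0.105,0],0],[[0.0355,0.113,0],0],[[0.0365,0.116,0],0],[[0.0365,0.116,0],0]]'

```text
time_s: 5.1
eef_pos: [0.5309, -0.0327, 0.0703]
tcp_rot: [[0.295, 0.955, 0.003], [0.955, -0.295, -0.0], [0.001, 0.003, -1.0]]
wrist_force: [2.6, 1.6, 7.5]
gripper_width: 0.006
gripper_force: 3.1
```

```bash
python3 - <<'E'
from h import *
im=ctrl.grab_frame("wrist");cv2.imwrite("pics/w3.png",im[:,:,::-1])
E
```

```text
(no output)
```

View pics/w3.png

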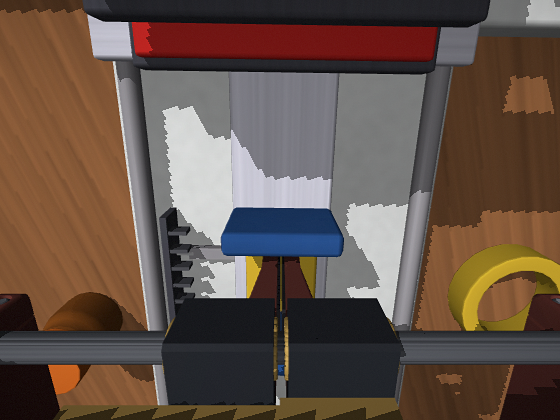

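The plate is sliding with the fingers: the cheek stays just ahead of them at row 255 and the red pad is going under the head. I'll continue in smaller steps.

servo_tool --deltas '[[[0.001,0.0032,0],0],[[0.0025,0.008,0],0],[[0.0043,0.0134,0],0],[[0.006,0.019,0],0],[[0.006,0.019,0],0]]'

```text
time_s: 5.65
eef_pos: [0.536, -0.0144, 0.0701]
tcp_rot: [[0.295, 0.956, 0.001], [0.956, -0.295, -0.001], [-0.001, 0.002, -1.0]]
wrist_force: [0.4, -4.1, 6.2]
gripper_width: 0.002
gripper_force: 4.6
```

servo_tool --deltas '[[[0.0006,0.0019,0],0],[[0.0012,0.0038,0],0],[[0.0018,0.0057,0],0],[[0.0024,0.0076,0],0],[[0.0024,0.0076,0],0]]'

```text
time_s: 6.15
eef_pos: [0.536, -0.014, 0.0702]
tcp_rot: [[0.293, 0.956, -0.003], [0.956, -0.293, -0.01], [-0.011, -0.0, -1.0]]
wrist_force: [-10.0, -50.9, 15.7]
gripper_width: 0.003
gripper_force: 28.9
```

The force rose to 51 N along −y with no more motion, so this looks like the end stop. I'll ease off to a light push, keep the button down, and check.

servo_tool --deltas '[[[-0.001,-0.0033,0],0],[[-0.0019,-0.006,0],0],[[-0.0019,-0.006,0],0]]'

```text
time_s: 6.45
eef_pos: [0.536, -0.0143, 0.0701]
tcp_rot: [[0.296, 0.955, 0.001], [0.955, -0.296, -0.002], [-0.001, 0.001, -1.0]]
wrist_force: [-1.7, -10.7, 8.5]
gripper_width: 0.005
gripper_force: 7.8
```

```bash
python3 - <<'E'
from h import *
o=[]
for n,(x,y) in (("scene",(220,140)),("side",(205,160))):
    im=ctrl.grab_frame(n)[y:y+150,x:x+130,::-1];o.append(cv2.resize(im,None,fx=3,fy=3,interpolation=2))
cv2.imwrite("pics/c2.png",np.hstack(o))
E
```

```text
(no output)
```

View pics/c2.png

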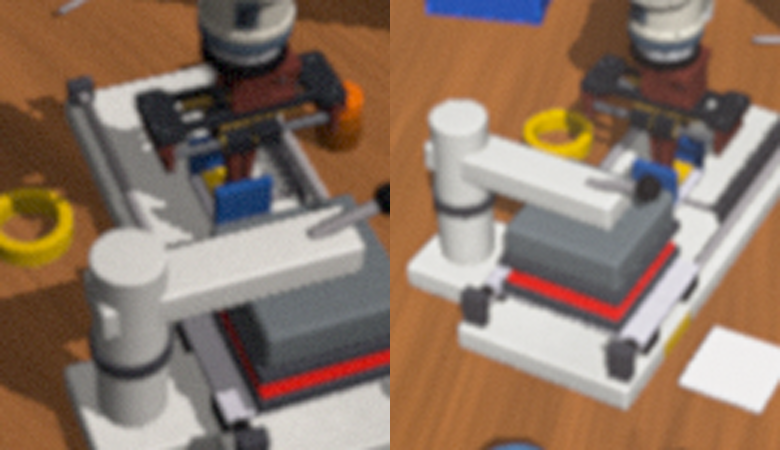

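The plate is fully under the head against the rear blocks, and the gripper is clear of the head and lever. I'll lift now, keeping the light forward push while the button rises.

servo_tool --deltas '[[[0,0,0.003],0],[[0,0,0.006],0],[[0,0,0.009],0],[[0,0,0.011],0],[[-0.001,-0.0035,0.013],0],[[-0.002,-0.0065,0.02],0],[[-0.002,-0.0065,0.035],0],[[-0.002,-0.0065,0.065],0],[[-0.002,-0.0065,0.1],0],[[-0.002,-0.0065,0.135],0],[[-0.002,-0.0065,0.165],0],[[-0.008,-0.025,0.175],0],[[-0.017,-0.054,0.175],0],[[-0.026,-0.083,0.175],0],[[-0.033,-0.105,0.175],0],[[-0.036,-0.115,0.175],0],[[-0.036,-0.115,0.175],0],[[-0.036,-0.115,0.175],0]]'

```text
time_s: 8.35
eef_pos: [0.4999, -0.127, 0.2448]
tcp_rot: [[0.296, 0.955, 0.0], [0.955, -0.296, 0.0], [0.0, 0.0, -1.0]]
wrist_force: [0.1, 0.3, -0.7]
gripper_width: 0.005
gripper_force: 0.0
```

```bash
python3 - <<'E'
from h import *
m=ctrl.camera_model("wrist");im=ctrl.grab_frame("wrist")[:,:,::-1].copy();cv2.imwrite("pics/w4.png",im)
h=cv2.cvtColor(im,cv2.COLOR_BGR2HSV);k=cv2.inRange(h[:,220:340],(18,120,60),(35,255,255));k[250:]=0
n,l,st,c=cv2.connectedComponentsWithStats(k);i=1+st[1:,4].argmax();print(st[i])
x,y,w,hh=st[i,:4];cs=[(x+220,y),(x+w+219,y),(x+w+219,y+hh-1),(x+220,y+hh-1)]
for z in(.078,.069):
    p=np.array([ray(0,q,z,m)[:2] for q in cs]);ctr=p.mean(0);d=ctr-[.489,-.1585]
    print(z,ctr,"moved",d@[.297,.955],d@[.955,-.297],np.hypot(*(p[1]-p[0])),np.hypot(*(p[2]-p[1])))
print(ctrl.get_state()["wrist_force"])
E
```

```text
[  42   61   42   49 2032]
0.078 [ 0.53033788 -0.03004183] moved 0.13495490598993493 0.001325598375598568 0.03851915477622054 0.04314135035873391
0.069 [ 0.53052157 -0.02958774] moved 0.13544311909912823 0.0013661580766401876 0.03956753396507617 0.04431553224714723
[-0.30664592  0.29957917  0.00818059]
```

View pics/w4.png

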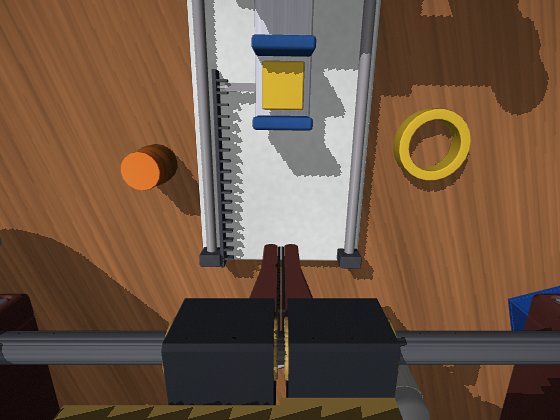

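The button now stands in the last-notch area with the fingers well clear. To confirm it is up (78 mm) and at home, I'll take a second view 80 mm further on to triangulate its height.

```bash
cat >> h.py <<'E'
import pickle
def snap(name):
    m=ctrl.camera_model("wrist");im=ctrl.grab_frame("wrist")[:,:,::-1].copy();cv2.imwrite(f"pics/{name}.png",im)
    h=cv2.cvtColor(im,cv2.COLOR_BGR2HSV);k=cv2.inRange(h[:,220:340],(18,120,60),(35,255,255));k[250:]=0
    n,l,st,c=cv2.connectedComponentsWithStats(k);i=1+st[1:,4].argmax()
    x,y,w,hh=st[i,:4];u=np.array([x+220+(w-1)/2,y+(hh-1)/2]);pickle.dump((m,u),open(name+".pkl","wb"));print(st[i],u)
E
python3 - <<'E'
from h import *
snap("a1")
m=pickle.load(open("a1.pkl","rb"))[0]
print("base end to home button", (ray(0,(282,85),.078,m)-ray(0,(282,262),.03,m))[:2]@[.297,.955])
E
```

```text
[  42   61   43   49 2005] [283.  85.]
base end to home button 0.21285612084473818
```

servo_tool --deltas '[[[0.003,0.01,0],0],[[0.01,0.032,0],0],[[0.018,0.057,0],0],[[0.023,0.073,0],0],[[0.025,0.08,0],0],[[0.025,0.08,0],0],[[0.025,0.08,0],0]]'

```text
time_s: 9.15
eef_pos: [0.5246, -0.0473, 0.2446]
tcp_rot: [[0.295, 0.956, -0.0], [0.956, -0.295, -0.0], [-0.0, -0.0, -1.0]]
wrist_force: [0.3, 0.0, 0.3]
gripper_width: 0.008
gripper_force: 0.0
```

```bash
python3 - <<'E'
from h import *
snap("a2")
Ps=[];us=[]
for n in("a1","a2"):
    m,u=pickle.load(open(n+".pkl","rb"));E=np.linalg.inv(np.array(m["T"]));Ps.append(np.array(m["camera_matrix"])@E[:3]);us.append(u.astype(float))
X=cv2.triangulatePoints(Ps[0],Ps[1],us[0].reshape(2,1),us[1].reshape(2,1));print((X[:3]/X[3]).ravel())
E
```

```text
[  44  149   39   43 1611] [283. 170.]
[ 0.53104782 -0.02937467  0.07561914]
```

The button is 213 mm from the base end, against 210 mm nominal. Its height comes out at about 76 mm, and its apparent size matches the first view with the button up. So it's up and locked at home.

```bash
python3 -c "
from workcell import ctrl
print(ctrl.job_done())"
```

```text
the job is handed in; nothing more can be done
None
```

The plate was pushed to its end stop under the head with the button held down; the button then sprang back up (measured about 76 mm high, 78 mm nominal), the arm moved clear, and I handed the job in at about 9 s.

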